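Lock the open access panel of a clean-room instrument unit

TASK

Of the two white units on the bench, one has its access panel not locked yet: the tongue of its quarter-turn fastener points off to the side instead of over the panel. Set a fingertip in the slot of that fastener and turn it clockwise, about a quarter turn, until it stops with the tongue over the panel, then take the finger away. Leave the other unit locked, pick nothing up, and leave the panels, jar, tray and tweezers where they are.

Things in the scene. Friction and masses are not known exactly. Their poses are not given: they have to be found in the camera images.
- unit_a: White box fixed on the bench, 190 (its x) x 130 (its y) mm, 55 mm high; both look alike. Its far half (+x) has a recess holding a loose access panel flush with the box's top; its near half (-x) carries the quarter-turn fastener, whose turning axis is upright at x = -45 mm, y = 0. Origin: centre of its underside, z up.
- unit_b: White box fixed on the bench, 190 (its x) x 130 (its y) mm, 55 mm high; both look alike. Its far half (+x) has a recess holding a loose access panel flush with the box's top; its near half (-x) carries the quarter-turn fastener, whose turning axis is upright at x = -45 mm, y = 0. Origin: centre of its underside, z up.
- cam_a (a joint): Fastener of unit_a: round dark grey head, 88 mm across, 18 mm high, with an open-ended slot 36 mm wide, 14 mm deep right across it. A steel tongue 22 mm wide at its foot points along the slot, to 66 mm from the axis. In rad: 0 = open, tongue along the unit's +y; 1.571 = locked, at a hard stop, tongue along +x, over the panel's edge; grows clockwise from above. Friction 0.2 N m; stays where left. Starts open, between 0 and 0.35.
- cam_b (a joint): Fastener of unit_b: round dark grey head, 88 mm across, 18 mm high, with an open-ended slot 36 mm wide, 14 mm deep right across it. A steel tongue 22 mm wide at its foot points along the slot, to 66 mm from the axis. In rad: 0 = open, tongue along the unit's +y; 1.571 = locked, at a hard stop, tongue along +x, over the panel's edge; grows clockwise from above. Friction 0.2 N m; stays where left. Starts locked.
- slot_a (a point): Centre of the slot's floor in the fastener of unit_a, on the turning axis, 61 mm above the bench; the head's top is 14 mm higher. Its x axis runs along the slot towards the tongue, z up.
- slot_b (a point): Centre of the slot's floor in the fastener of unit_b, on the turning axis, 61 mm above the bench; the head's top is 14 mm higher. Its x axis runs along the slot towards the tongue, z up.
- panel_a: Loose aluminium access panel of unit_a, 77 x 110 x 8 mm, lying in its recess with 1.5 mm play and 2 mm below the tongue; a steel knob 16 mm across stands 14 mm above it. It is already in place and needs no handling. Origin: centre of its underside.
- panel_b: Loose aluminium access panel of unit_b, 77 x 110 x 8 mm, lying in its recess with 1.5 mm play and 2 mm below the tongue; a steel knob 16 mm across stands 14 mm above it. It is already in place and needs no handling. Origin: centre of its underside.
- jar: Small clear jar with a white cap, 40 mm across, 60 mm high, standing loose beyond the units. Origin: centre of its underside.
- chip_tray: Black chip tray with nine pockets, 75 x 75 x 14 mm, lying loose to the left of the units. Origin: centre of its underside.
- tweezers: Steel tweezers, about 140 mm long (along their x axis) and 9 mm high, lying loose to the right of the units. Origin: near their middle, on the bench.

How it is judged:
On the way:
1. a fingertip in the slot pushes the open fastener round (contact force between the fingers and cam_a above 0.5 N and velocity of joint cam_a above 0.02 rad/s and horizontal distance between the grasp point and slot_a below 0.055 m), for 0.1 s.
At the end, for the whole second after the job is handed in: The fastener that was open is turned to its stop (at least 1.45 of 1.571 rad) and at rest, the other is still locked (at least 1.45 rad), both panels lie in their recesses within 6 mm of where they started, and jar, tray and tweezers are within 20 mm of where they started (value of joint each of cam_a, cam_b above 1.45 rad and velocity of joint cam_a between -0.05 and 0.05 rad/s and distance of each of panel_a, panel_b from where it was at the start of the episode below 0.006 m and distance of each of jar, chip_tray, tweezers from where it was at the start of the episode below 0.02 m); the robot touches nothing.
It fails at once if the fastener that was already locked is turned back (value of joint cam_b below 1.4 rad).
It fails at once if the open fastener is driven from outside its slot (by the tongue) (velocity of joint cam_a above 0.1 rad/s and horizontal distance between the grasp point and slot_a above 0.055 m).
It fails at once if a panel is lifted or carried (distance of any of panel_a, panel_b from where it was at the start of the episode above 0.008 m).
It fails at once if the jar, tray or tweezers are pushed, lifted or carried off (20 mm) (distance of any of jar, chip_tray, tweezers from where it was at the start of the episode above 0.02 m).
It also fails if it takes over 38 s, if anything falls off the work surface, if the arm or the gripper's body presses on something with over 40 N, if the wrist force passes 120 N, or if a joint passes its speed limit or range.

ROBOT

A 6-joint arm with a two-finger parallel gripper is mounted at the origin on the work surface. World frame = base frame: x ahead of the robot, y to its left, z up, the work surface at z = 0. Lengths are in m, angles in rad, forces in N, time in s.
With the tool pointing down it reaches from about 0.425 to 0.95 m from the base axis. Payload 3.5 kg.
Tool frame: the origin (TCP) lies at the very end of the fingers, on their centre line; the grasp point (between the pads) lies 19 mm behind it (grip_depth is the distance from the TCP to the grasp point, in m); x points along the fingers, z is the direction in which the jaws open and shut, and the axes are right-handed (so a half turn about x gives the same grasp; the last joint's range is limited). The gripper opens to 85 mm and grips with 20 to 120 N. Pads are 22 mm wide; open, the fingers measure 114 mm over their backs; the gripper's body (76 mm by 85 mm) begins 54 mm behind the grasp point. The pads swing forward as they close: fully open they stand 13 mm farther back than shut.
Start: joints at [-1.419, 0.286, 1.577, -0, 1.279, -0.15], TCP at [0.201, -0.644, 0.231] pointing down, gripper open.
Joint ranges: [-2.77, 2.77], [-0.9, 2.22], [0.21, 2.48], [-1.53, 4.67], [0.24, 2.81], [-2.84, 2.84]. Speed limits (rad/s): [2.79, 2.79, 3.14, 3.14, 3.14, 3.14].

INTERFACE

Orientations are given as a unit quaternion [x, y, z, w].
In Python, from plant import get_state, read_camera, calibration, sign_off, recognise, grip_depth gives the robot as it stands. The module is installed in compiled form; this text tells all that it offers.
- The arm moves only by the tool servo_tool, never from a script. Its argument "deltas" is a list that holds one entry, the list of rows, each a list of 4 numbers: the shift along the world's x, y, z scaled (see below), then the turn about the world's z scaled (see below). In form: [[[tx, ty, tz, spin], ...]]. A call has exactly 5 rows; each row is the pose to reach, as a shift and turn from the pose commanded when the call began; what a row does not reach only later rows make up. The controller multiplies each number of a shift by 10 cm and each number of a turn by 90 degrees. A row lasts 1/10 s, in which the tool goes at most 50 mm and 8.59 degrees, less where a joint would pass 70% of its speed; a pose out of reach is approached as far as the arm can. A call with a number of a shift or a turn outside -1 to 1 is refused whole. A call with a gripper value outside its range is refused whole. "claw" is the gripper's target within -1 to 1 (fully open at 1, half-way at 0, shut at -1), set as the call begins (left out, the last holds). The fingers move at their own pace and stop on an object; "force" is the grip in N (left out, the last holds). Time passes only in rows, so rows that repeat a pose let the fingers close, or fill a call up. It gives the time, the measured TCP pose, the force and the opening at its end, in the units of the state.
- get_state(): the state, without advancing time (a new reading comes with each control period).
- read_camera(name): name is "scene" or "top"; returns the picture (480x640x3 uint8, blue, green, red); there is no depth.
- calibration(name): a dict with "intrinsics" (3x3 intrinsics, pixels), "R" (3x3) and "t" (3): a world point X has camera coordinates R X + t. Camera axes: x right, y down, z forward; pixel columns grow to the right and rows downward; lengths in m; the calibration is good to about 2 mm. A picture is of the moment at which its call begins. calibration takes no time and is no camera call.
- sign_off(): hands the job in, once; it reports no verdict.
Trained networks look in the newest picture that a camera, given by its name, has taken for a name from the list of things; names that differ only in an ending like _2 or _b are one class to them, and where a whole thing is asked for, a point or a joint stands for the part that bears it (a point fixed in the world has none). Each returns a list of dicts, best first, with "p" (0 to 1); they miss things now and then, are a little off and sometimes report something else, mostly with a low value. They report only what shows in the picture. A call takes as long as a camera call.
- recognise(camera, query): "at" ([x, y, z] in m, in world coordinates, good to about 4 mm: the middle of the surface that is visible of it).
The state is a dict: "time": time; "qpos": joint angles; "dq": joint speeds; "joint_efforts": joint torques, N m; "eef_pos": TCP position; "tcp_rot": TCP orientation; "contact_force": force on the tool from outside, world axes, zero at the start; "wrist_torque": the same for the moment, N m; "opening": opening from 0.0 (shut) to 1.0 (fully open).
Only numpy, scipy, OpenCV 4.12 (cv2) and the standard library are available. Lean on these libraries where they do the work, as an engineer would, in place of code of your own. Each camera call takes 0.05 s, during which the arm holds its last target. There are 200 camera calls.

## Working session

There is one attempt and no reset: what is moved stays moved. The work goes in short steps, Python scripts to look and compute and a tool call to move; the robot and the scene stay as the last step left them, time stands still between calls to the robot, and variables do not carry over. Pictures are saved under pics/ and viewed, about 8 in all and at most 12, crops included, and the job is handed in when it is done.

Besides the shell and the picture viewer there is one more tool, called in YAML: its name, and indented under it one key for each argument. servo_tool: Moves the arm, as the interface text tells. Its arguments: {"type":"object","properties":{"deltas":{"type":"array"},"claw":{"type":"number"},"force":{"type":"number"}},"required":["deltas"]}

```bash
mkdir -p pics
python3 - <<'E'
from plant import *
import cv2,numpy as np
s=get_state();print(s)
for c in("top","scene"):
    cv2.imwrite(f"pics/{c}0.png",read_camera(c))
    k=calibration(c);print(c,k)
    for q in("cam_a","slot_a","panel_a","unit_a"):
        print(q,[(np.round(d["at"],3),round(d["p"],2)) for d in recognise(c,q)])
print(grip_depth)
E
```

```text
{'time': 0.0, 'qpos': array([-1.41897176e+00,  2.87182631e-01,  1.57818624e+00,  2.80848549e-05,
        1.27860141e+00, -1.49979334e-01]), 'dq': array([ 0.00175574, -0.00049304,  0.00142559,  0.00198111,  0.00215116,
        0.00071358]), 'joint_efforts': array([-3.83937195e-04, -4.05982590e+01, -2.92626143e+01, -1.67430180e-04,
        5.88153605e-03,  7.47576252e-06]), 'eef_pos': array([ 0.2005861 , -0.64381605,  0.22993087]), 'tcp_rot': array([ 0.4197556 ,  0.57006903, -0.41855443,  0.56889255]), 'contact_force': array([ 0.21373344, -0.4015439 ,  0.51605053]), 'wrist_torque': array([0.0248106 , 0.01572189, 0.0145749 ]), 'opening': 1.0001171224153007}
top {'intrinsics': array([[529.15379467,   0.        , 310.53895703],
       [  0.        , 529.15379467, 235.84299623],
       [  0.        ,   0.        ,   1.        ]]), 'R': array([[ 0.0293889 , -0.99901209,  0.03333362],
       [-0.99607494, -0.03205542, -0.08250557],
       [ 0.08349259, -0.03077803, -0.99603298]]), 't': array([-0.04665128,  0.63987187,  1.10981628])}
cam_a [(array([0.492, 0.124, 0.063]), 0.97), (array([ 0.5  
[... 366 characters left out ...]
  [  0.        , 518.65882828, 244.74487711],
       [  0.        ,   0.        ,   1.        ]]), 'R': array([[ 0.90287372,  0.42975686, -0.01131725],
       [ 0.25440854, -0.55533561, -0.79175669],
       [-0.34654774,  0.71197711, -0.61073174]]), 't': array([-0.58670392, -0.09849565,  1.50794684])}
cam_a [(array([0.489, 0.117, 0.07 ]), 0.71), (array([ 0.505, -0.14 ,  0.07 ]), 0.67)]
slot_a [(array([ 0.505, -0.142,  0.066]), 0.96), (array([0.489, 0.115, 0.067]), 0.8)]
panel_a [(array([ 0.594, -0.157,  0.054]), 0.71), (array([ 0.536, -0.183,  0.061]), 0.57), (array([ 0.507, -0.14 ,  0.069]), 0.42)]
unit_a [(array([0.526, 0.08 , 0.057]), 0.93), (array([ 0.538, -0.184,  0.06 ]), 0.76)]
0.0187
```

View pics/top0.png

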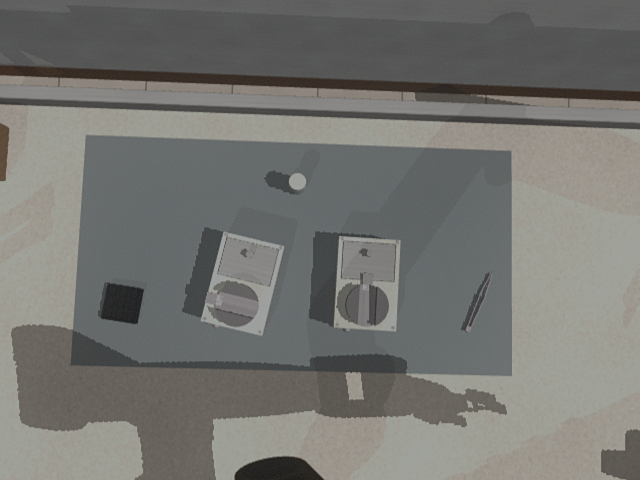

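View pics/scene0.png

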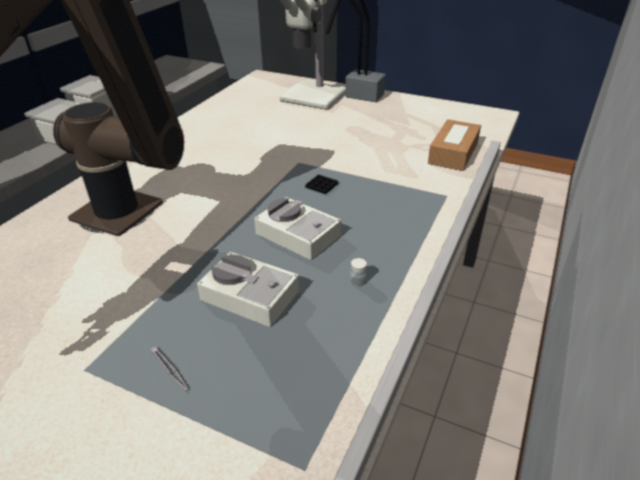

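The top picture shows the left unit open, with its tongue tip at about (208,298) pointing left. The right unit is locked, its tongue pointing up at (366,275). I'll zoom in on the left unit to measure it.

```bash
cat > h.py <<'E'
from plant import *
import cv2,numpy as np
def w2p(c,X):
    k=calibration(c);p=k["intrinsics"]@(k["R"]@np.array(X)+k["t"]);return p[:2]/p[2]
def p2w(c,u,v,z):
    k=calibration(c);d=k["R"].T@np.linalg.inv(k["intrinsics"])@[u,v,1];o=-k["R"].T@k["t"]
    return o+d*(z-o[2])/d[2]
E
python3 - <<'E'
from h import *
for n,u,v in(("fl",223,234),("fr",283,246),("nr",263,334),("nl",203,321)):print(n,p2w("top",u,v,.055).round(4))
im=cv2.imread("pics/top0.png")[220:345,185:300]
cv2.imwrite("pics/c1.png",cv2.convertScaleAbs(cv2.resize(im,None,fx=4.8,fy=4.8,interpolation=cv2.INTER_CUBIC),alpha=1.3))
E
```

```text
fl [0.6367 0.1566 0.055 ]
fr [0.6155 0.0308 0.055 ]
nr [0.4329 0.0658 0.055 ]
nl [0.4561 0.1897 0.055 ]
```

View pics/c1.png

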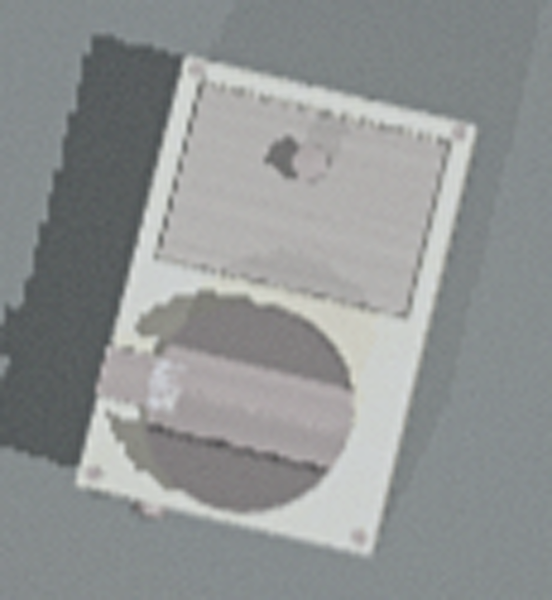

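Run:
```python
from h import *
P=lambda a,b,z:p2w("top",185+a/4.8,220+b/4.8,z)
fl,fr,nr,nl=[P(*q,.055)[:2] for q in((184,57),(475,127),(372,553),(79,487))]
print(fl,fr,nr,nl,[np.linalg.norm(d) for d in(fl-fr,fr-nr,nr-nl,nl-fl)])
c=(fl+fr+nr+nl)/4;x=(fl+fr-nl-nr);y=(fl+nl-fr-nr)
yx=np.arctan2(x[1],x[0]);yy=np.arctan2(-y[0],y[1]);yaw=(yx+yy)/2
print("c",c,"yaw",yx,yy); ax=c-.045*np.array([np.cos(yaw),np.sin(yaw)]);print("axis",ax)
print("yaw from tcp");from scipy.spatial.transform import Rotation as R
print(R.from_quat(get_state()["tcp_rot"]).as_matrix().round(3))
for n,a,b,z in(("edge1",165,347,.061),("edge1b",350,388,.061),("top2",150,425,.075),("top2b",325,468,.075)):print(n,P(a,b,z)[:2])
im=read_camera("top");o=cv2.resize(im[220:345,185:300],None,fx=4.8,fy=4.8,interpolation=cv2.INTER_CUBIC)
def pr(X):return ((w2p("top",X)-[185,220])*4.8)
t=np.linspace(0,6.28,90)
for r,z,col in((.044,.075,(0,0,255)),(.044,.057,(0,255,0))):
    pts=np.array([pr([ax[0]+r*np.cos(a),ax[1]+r*np.sin(a),z]) for a in t]).astype(int);cv2.polylines(o,[pts],True,col,1)
f=yaw+np.pi/2
u=np.array([np.cos(f),np.sin(f)]);v=np.array([-u[1],u[0]])
for s in(-.018,.018):
  for z,col in((.061,(255,255,0)),(.075,(0,0,255))):
    pts=np.array([pr([*(ax+u*l+v*s),z]) for l in(-.04,.04)]).astype(int);cv2.polylines(o,[pts],False,col,1)
cv2.circle(o,tuple(pr([*(ax+u*.066),.062]).astype(int)),4,(255,0,0),1)
cv2.imwrite("pics/c2.png",o)
```

```text
[0.64112413 0.15608005] [0.61464652 0.02880446] [0.43040532 0.0667538 ] [0.45505058 0.19284104] [np.float64(0.1300005430965721), np.float64(0.18810894317735105), np.float64(0.12847326994321545), np.float64(0.1896700744824614)]
c [0.53530664 0.11111984] yaw -0.19907595653418886 -0.19910388948646904
axis [0.49119552 0.12001982]
yaw from tcp
[[ 0.     0.955  0.297]
 [ 0.     0.297 -0.955]
 [-1.     0.    -0.   ]]
edge1 [0.51581238 0.15801349]
edge1b [0.50060862 0.07841321]
top2 [0.48334674 0.16096601]
top2b [0.46739233 0.08677004]
```

View pics/c2.png

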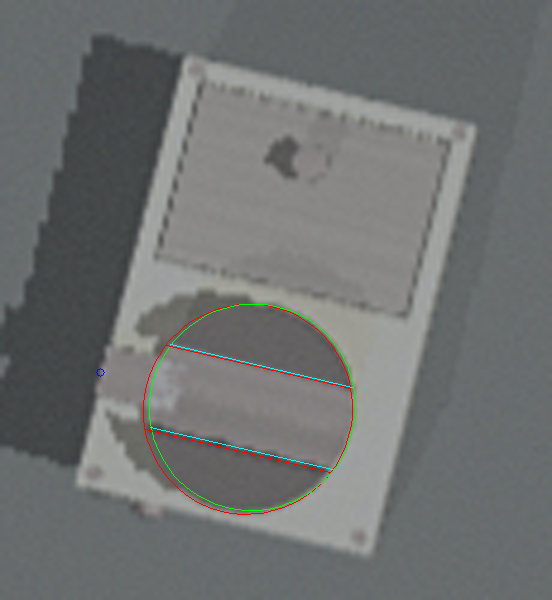

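The fit is good. The axis is at about (0.491, 0.120), yaw is -0.199 and the cam is near 0, with the slot along world angle 1.372. 

My plan is to part the fingers about 20 mm, line the jaw direction up with the slot (a 2.641 rad = 1.68 unit spin), go in centred on the axis, and turn in place. First I'll move over.

servo_tool:
  deltas:
    - [[0.2, 0.2, 0, 0.04], [0.4, 0.4, 0, 0.08], [0.6, 0.6, 0, 0.12], [0.8, 0.8, 0, 0.16], [1, 1, 0, 0.21]]
  claw: -0.53
  force: 60

```text
time: 1.05
eef_pos: [0.3014, -0.5437, 0.2315]
tcp_rot: [0.319, 0.631, -0.319, 0.631]
contact_force: [-0.1, -0.4, 0.4]
opening: 0.234
```

servo_tool:
  deltas:
    - [[0.2, 0.2, 0, 0.04], [0.4, 0.4, 0, 0.08], [0.6, 0.6, 0, 0.12], [0.8, 0.8, 0, 0.16], [1, 1, 0, 0.21]]

```text
time: 1.55
eef_pos: [0.4014, -0.4436, 0.2316]
tcp_rot: [0.211, 0.675, -0.211, 0.675]
contact_force: [0.7, -0.3, -0.5]
opening: 0.236
```

servo_tool:
  deltas:
    - [[0.2, 0.2, 0, 0.04], [0.4, 0.4, 0, 0.08], [0.6, 0.6, 0, 0.12], [0.8, 0.8, 0, 0.16], [0.9, 1, 0, 0.21]]

```text
time: 2.05
eef_pos: [0.4919, -0.3435, 0.2316]
tcp_rot: [0.097, 0.7, -0.097, 0.701]
contact_force: [-0.2, -0.6, -0.4]
opening: 0.231
```

servo_tool:
  deltas:
    - [[0, 0.2, 0, 0.04], [0, 0.4, 0, 0.08], [0, 0.6, 0, 0.12], [0, 0.8, 0, 0.16], [0, 1, 0, 0.21]]

```text
time: 2.55
eef_pos: [0.4906, -0.2436, 0.2315]
tcp_rot: [-0.019, 0.707, 0.019, 0.707]
contact_force: [0.5, -0.1, 0.3]
opening: 0.237
```

servo_tool:
  deltas:
    - [[0, 0.2, 0, 0.04], [0, 0.4, 0, 0.08], [0, 0.6, 0, 0.12], [0, 0.8, 0, 0.16], [0, 1, 0, 0.21]]

```text
time: 3.05
eef_pos: [0.4906, -0.1437, 0.2316]
tcp_rot: [-0.135, 0.694, 0.135, 0.694]
contact_force: [0.7, 0.7, 0.6]
opening: 0.237
```

servo_tool:
  deltas:
    - [[0, 0.2, 0, 0.04], [0, 0.4, 0, 0.08], [0, 0.6, 0, 0.12], [0, 0.8, 0, 0.16], [0, 1, 0, 0.21]]

```text
time: 3.55
eef_pos: [0.4906, -0.0437, 0.2316]
tcp_rot: [-0.247, 0.662, 0.247, 0.663]
contact_force: [0.4, 0.4, -0.1]
opening: 0.24
```

servo_tool:
  deltas:
    - [[0, 0.2, 0, 0.04], [0, 0.4, 0, 0.08], [0, 0.6, 0, 0.12], [0, 0.8, 0, 0.16], [0, 1, 0, 0.21]]

```text
time: 4.05
eef_pos: [0.4906, 0.0564, 0.2316]
tcp_rot: [-0.352, 0.613, 0.352, 0.613]
contact_force: [-0.3, -0.1, -0.3]
opening: 0.238
```

servo_tool:
  deltas:
    - [[0, 0.2, 0, 0.06], [0, 0.4, 0, 0.12], [0, 0.64, 0, 0.17], [0, 0.64, 0, 0.21], [0, 0.64, 0, 0.21]]

```text
time: 4.55
eef_pos: [0.4906, 0.1201, 0.2315]
tcp_rot: [-0.448, 0.547, 0.448, 0.547]
contact_force: [-0.0, -0.2, -0.4]
opening: 0.237
```

Run:
```python
from h import *
from scipy.spatial.transform import Rotation as R
s=get_state();m=R.from_quat(s["tcp_rot"]).as_matrix()
print(s["time"],s["eef_pos"],np.arctan2(m[1,2],m[0,2]),s["qpos"],s["opening"],s["contact_force"])
im=read_camera("scene");cv2.imwrite("pics/s1.png",cv2.resize(im[120:300,200:400],None,fx=3.3,fy=3.3,interpolation=cv2.INTER_CUBIC))
```

```text
4.55 [0.49058543 0.12014792 0.23150742] 1.3712168197828836 [ 3.90996572e-02 -9.45108920e-02  1.98693159e+00 -8.77045394e-05
  1.24884767e+00 -1.33208943e+00] 0.2367108731446702 [-0.00222247 -0.15438953 -0.3541342 ]
```

View pics/s1.png

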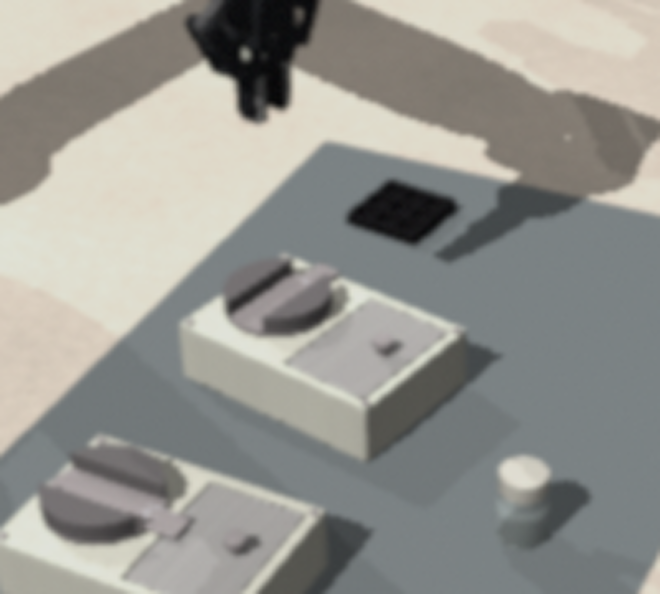

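The picture shows the fingers above the head at about (262,105), the left unit's slot clear and its tongue pointing away. Position and yaw match the plan, so I'll descend to about z 0.066.

servo_tool:
  deltas:
    - [[0, 0, -0.2, 0], [0, 0, -0.4, 0], [0, 0, -0.6, 0], [0, 0, -0.8, 0], [0, 0, -1, 0]]

```text
time: 5.1
eef_pos: [0.4908, 0.119, 0.1307]
tcp_rot: [-0.447, 0.548, 0.447, 0.548]
contact_force: [-0.3, -0.0, -0.0]
opening: 0.237
```

servo_tool:
  deltas:
    - [[0, 0, -0.2, 0], [0, 0, -0.35, 0], [0, 0, -0.48, 0], [0, 0, -0.58, 0], [0, 0, -0.66, 0]]

```text
time: 5.6
eef_pos: [0.4908, 0.1193, 0.0648]
tcp_rot: [-0.447, 0.548, 0.447, 0.548]
contact_force: [0.6, 0.8, -0.3]
opening: 0.233
```

servo_tool:
  deltas:
    - [[0, 0, 0, -0.03], [0, 0, 0, -0.06], [0, 0, 0, -0.09], [0, 0, 0, -0.12], [0, 0, 0, -0.15]]

```text
time: 6.1
eef_pos: [0.4912, 0.1195, 0.0657]
tcp_rot: [-0.379, 0.596, 0.379, 0.597]
contact_force: [0.1, 0.6, 0.1]
opening: 0.237
```

Run:
```python
from h import *
s=get_state();print(s["eef_pos"],s["contact_force"],s["wrist_torque"],s["opening"])
im=read_camera("scene");cv2.imwrite("pics/s2.png",cv2.resize(im[160:300,220:380],None,fx=4,fy=4,interpolation=cv2.INTER_CUBIC))
```

```text
[0.49120491 0.11949674 0.06569764] [0.10866305 0.6128532  0.09934489] [ 0.03808772 -0.02905121  0.03516476] 0.23712499941712076
```

View pics/s2.png

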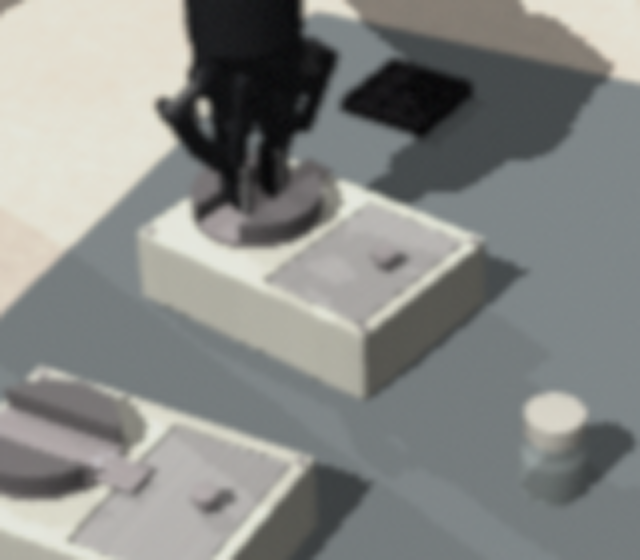

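The fingers stand in the slot at about (250,190) with no force on them yet, so I'll keep turning clockwise.

servo_tool:
  deltas:
    - [[0, 0, 0, -0.04], [0, 0, 0, -0.08], [0, 0, 0, -0.12], [0, 0, 0, -0.16], [0, 0, 0, -0.2]]

```text
time: 6.65
eef_pos: [0.4907, 0.1197, 0.0655]
tcp_rot: [-0.281, 0.649, 0.281, 0.649]
contact_force: [-1.7, 1.6, 1.0]
opening: 0.237
```

servo_tool:
  deltas:
    - [[0, 0, 0, -0.04], [0, 0, 0, -0.08], [0, 0, 0, -0.12], [0, 0, 0, -0.16], [0, 0, 0, -0.2]]

```text
time: 7.15
eef_pos: [0.4901, 0.12, 0.0654]
tcp_rot: [-0.176, 0.685, 0.177, 0.684]
contact_force: [-2.1, 2.2, 1.1]
opening: 0.23
```

Run:
```python
from h import *
s=get_state();print(s["eef_pos"],s["contact_force"],s["wrist_torque"],s["opening"])
im=read_camera("scene");cv2.imwrite("pics/s3.png",cv2.resize(im[160:300,220:380],None,fx=4,fy=4,interpolation=cv2.INTER_CUBIC))
```

```text
[0.49009108 0.12002423 0.06542669] [-2.05776808  2.15166987  1.11983408] [0.35747351 0.44244746 0.24797199] 0.22951928648475903
```

View pics/s3.png

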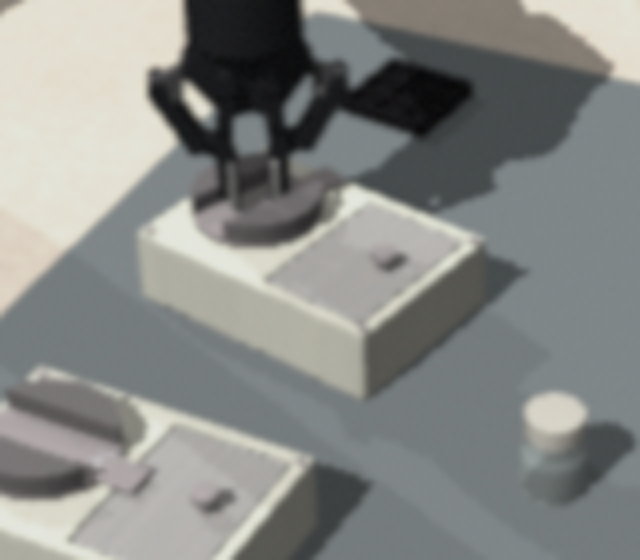

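The head is turning: the tongue has moved to about (330,180) and the wrist torque is 0.25 N m, near the stated friction. I'll go on and watch the torque for the stop.

servo_tool:
  deltas:
    - [[0, 0, 0, -0.04], [0, 0, 0, -0.08], [0, 0, 0, -0.12], [0, 0, 0, -0.16], [0, 0, 0, -0.2]]

```text
time: 7.7
eef_pos: [0.4898, 0.1204, 0.0654]
tcp_rot: [-0.067, 0.705, 0.068, 0.703]
contact_force: [-3.1, 4.3, 2.7]
opening: 0.233
```

servo_tool:
  deltas:
    - [[0, 0, 0, -0.04], [0, 0, 0, -0.08], [0, 0, 0, -0.12], [0, 0, 0, -0.16], [0, 0, 0, -0.2]]

```text
time: 8.2
eef_pos: [0.4896, 0.1208, 0.0654]
tcp_rot: [0.044, 0.707, -0.043, 0.705]
contact_force: [-4.4, 5.4, 2.6]
opening: 0.236
```

servo_tool:
  deltas:
    - [[0, 0, 0, -0.03], [0, 0, 0, -0.06], [0, 0, 0, -0.09], [0, 0, 0, -0.12], [0, 0, 0, -0.15]]

```text
time: 8.7
eef_pos: [0.4896, 0.1211, 0.0654]
tcp_rot: [0.127, 0.697, -0.125, 0.695]
contact_force: [-4.4, 6.3, 2.2]
opening: 0.236
```

Run:
```python
from h import *
from scipy.spatial.transform import Rotation as R
s=get_state();m=R.from_quat(s["tcp_rot"]).as_matrix()
print(np.arctan2(m[1,2],m[0,2]),s["eef_pos"],s["contact_force"],s["wrist_torque"],s["opening"],s["qpos"])
im=read_camera("scene");cv2.imwrite("pics/s4.png",cv2.resize(im[160:300,220:380],None,fx=4,fy=4,interpolation=cv2.INTER_CUBIC))
```

```text
-0.3582803984807362 [0.48955926 0.12113422 0.06540819] [-4.37978475  6.33730032  2.23177113] [1.04658656 0.65778828 0.24795851] 0.23569893146290727 [0.03949643 0.12084669 2.10559032 0.00408504 0.91789357 0.39529439]
```

View pics/s4.png

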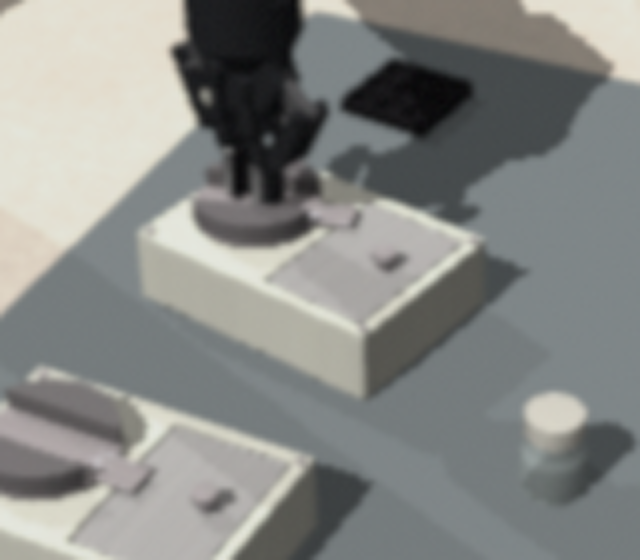

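The tongue, at about (335,215), is not over the panel fully yet, and the torque is still only friction. I'll continue in smaller steps.

servo_tool:
  deltas:
    - [[0, 0, 0, -0.02], [0, 0, 0, -0.04], [0, 0, 0, -0.06], [0, 0, 0, -0.08], [0, 0, 0, -0.08]]

```text
time: 9.25
eef_pos: [0.4895, 0.1213, 0.0654]
tcp_rot: [0.17, 0.688, -0.168, 0.685]
contact_force: [-4.3, 6.6, 2.8]
opening: 0.236
```

```bash
cat > q.py <<'E'
from h import *
from scipy.spatial.transform import Rotation as R
s=get_state();m=R.from_quat(s["tcp_rot"]).as_matrix()
print(np.arctan2(m[1,2],m[0,2]),s["eef_pos"],s["contact_force"],s["wrist_torque"])
E
python3 q.py
```

```text
-0.48285010875058265 [0.48952107 0.12129775 0.06540658] [-4.33487498  6.63282827  2.79341603] [1.07285441 0.57947083 0.14284493]
```

servo_tool:
  deltas:
    - [[0, 0, 0, -0.02], [0, 0, 0, -0.04], [0, 0, 0, -0.05], [0, 0, 0, -0.06], [0, 0, 0, -0.06]]

```text
time: 9.75
eef_pos: [0.4896, 0.1214, 0.0654]
tcp_rot: [0.202, 0.679, -0.2, 0.677]
contact_force: [-4.6, 7.4, 3.0]
opening: 0.238
```

```bash
python3 q.py
python3 - <<'E'
from h import *
im=read_camera("top");ax=np.array([.4912,.1200]);o=cv2.resize(im[220:345,185:300],None,fx=4.8,fy=4.8,interpolation=cv2.INTER_CUBIC)
cv2.imwrite("pics/t3.png",o)
E
```

```text
-0.5768704300282541 [0.48955698 0.12140901 0.06539268] [-4.57671193  7.42914338  3.00157076] [1.14635123 0.651561   0.16219337]
```

View pics/t3.png

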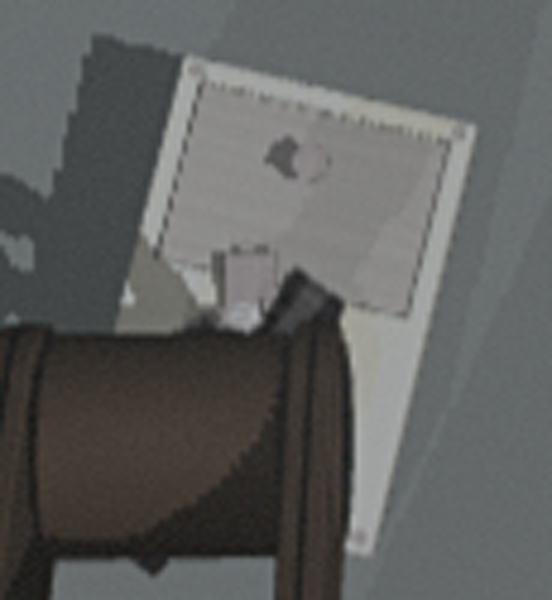

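In the top view the tongue tip at (248,258) points straight up in the image, so the cam is at about 1.35 rad. The finger leads it by more than I assumed, because the tips are slimmer. About 0.2 rad remains.

servo_tool:
  deltas:
    - [[0, 0, 0, -0.02], [0, 0, 0, -0.05], [0, 0, 0, -0.08], [0, 0, 0, -0.1], [0, 0, 0, -0.1]]

```text
time: 10.3
eef_pos: [0.4896, 0.1216, 0.0654]
tcp_rot: [0.255, 0.661, -0.253, 0.659]
contact_force: [-3.9, 7.9, 2.3]
opening: 0.233
```

```bash
python3 q.py
```

```text
-0.7344472727691748 [0.48958248 0.12159837 0.06539505] [-3.88434791  7.89476741  2.2891038 ] [1.26544682 0.58403569 0.15169676]
```

servo_tool:
  deltas:
    - [[0, 0, 0, -0.01], [0, 0, 0, -0.02], [0, 0, 0, -0.03], [0, 0, 0, -0.04], [0, 0, 0, -0.04]]

```text
time: 10.8
eef_pos: [0.4896, 0.1217, 0.0654]
tcp_rot: [0.275, 0.653, -0.273, 0.65]
contact_force: [-3.5, 7.6, 2.6]
opening: 0.238
```

```bash
python3 q.py
python3 - <<'E'
from h import *
im=read_camera("top");o=cv2.resize(im[220:345,185:300],None,fx=4.8,fy=4.8,interpolation=cv2.INTER_CUBIC)
cv2.imwrite("pics/t4.png",o)
E
```

```text
-0.7969682637468839 [0.48964027 0.12165506 0.06540598] [-3.49978325  7.61327389  2.6175215 ] [1.31356158 0.61967678 0.20889813]
```

View pics/t4.png

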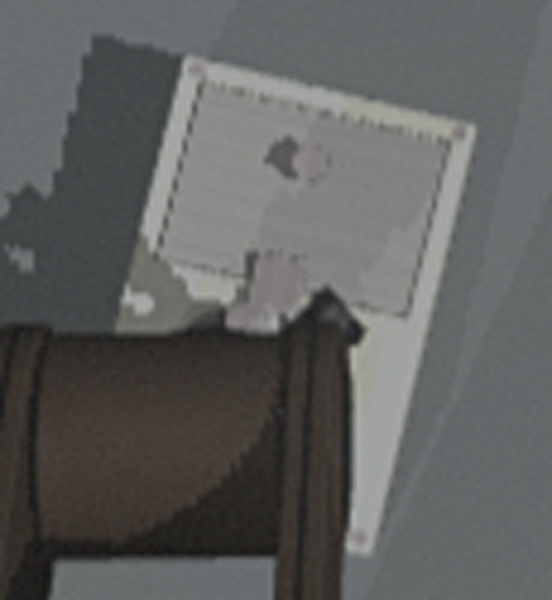

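The tongue tip at (280,260) is now about 12° right of vertical, against 13.6° for the unit's edge. It's nearly there, so I'll press on until the stop shows in the torque.

servo_tool:
  deltas:
    - [[0, 0, 0, -0.01], [0, 0, 0, -0.02], [0, 0, 0, -0.03], [0, 0, 0, -0.04], [0, 0, 0, -0.04]]

```text
time: 11.35
eef_pos: [0.49, 0.1217, 0.0655]
tcp_rot: [0.296, 0.644, -0.293, 0.642]
contact_force: [-2.0, 7.8, 0.9]
opening: 0.237
```

```bash
python3 q.py
```

```text
-0.8589672499332166 [0.49000777 0.12166643 0.06548147] [-1.95447496  7.80140713  0.87638823] [1.38245386 0.40872625 0.38304187]
```

servo_tool:
  deltas:
    - [[0, 0, 0, -0.01], [0, 0, 0, -0.02], [0, 0, 0, -0.03], [0, 0, 0, -0.03], [0, 0, 0, -0.03]]

```text
time: 11.85
eef_pos: [0.4907, 0.1216, 0.0656]
tcp_rot: [0.31, 0.637, -0.308, 0.636]
contact_force: [-0.6, 6.9, -0.0]
opening: 0.237
```

```bash
python3 q.py
```

```text
-0.9041286413742512 [0.49066071 0.12158247 0.06561863] [-6.48554771e-01  6.91072232e+00 -1.78364530e-03] [1.42131041 0.20480734 0.70252559]
```

The torque rose from 0.2 to 0.38 to 0.70 N m while the tongue stood still, so the cam is at the stop. I'll back off to mid-clearance and lift.

servo_tool:
  deltas:
    - [[0, 0, 0, 0.05], [0, 0, 0, 0.1], [0, 0, 0, 0.15], [0, 0, 0, 0.2], [0, 0, 0, 0.24]]

```text
time: 12.35
eef_pos: [0.4911, 0.1196, 0.0655]
tcp_rot: [0.184, 0.682, -0.184, 0.683]
contact_force: [0.3, -0.1, -0.2]
opening: 0.236
```

```bash
python3 q.py
```

```text
-0.5261204232701987 [0.49105485 0.11959122 0.06552327] [ 0.29159517 -0.06497275 -0.17644488] [-0.0557367   0.04333851 -0.02981802]
```

Nothing presses on the fingers now. I'll lift, then move aside for a clear view.

servo_tool:
  deltas:
    - [[0, 0, 0.1, 0], [0, 0, 0.3, 0], [0, 0, 0.5, 0], [0, 0, 0.7, 0], [0, 0, 0.9, 0]]

```text
time: 12.85
eef_pos: [0.4911, 0.1194, 0.1572]
tcp_rot: [0.186, 0.682, -0.186, 0.683]
contact_force: [1.1, -0.1, -0.4]
opening: 0.237
```

servo_tool:
  deltas:
    - [[0, -0.2, 0.2, 0], [0, -0.4, 0.4, 0], [0, -0.6, 0.6, 0], [0, -0.8, 0.8, 0], [0, -1, 1, 0]]

```text
time: 13.35
eef_pos: [0.4907, 0.0186, 0.2573]
tcp_rot: [0.186, 0.682, -0.186, 0.683]
contact_force: [0.9, -0.1, -0.3]
opening: 0.232
```

servo_tool:
  deltas:
    - [[0, -0.2, 0, 0], [0, -0.4, 0, 0], [0, -0.6, 0, 0], [0, -0.8, 0, 0], [0, -1, 0, 0]]

```text
time: 13.85
eef_pos: [0.4908, -0.0815, 0.2565]
tcp_rot: [0.186, 0.682, -0.186, 0.683]
contact_force: [0.3, 0.5, 0.1]
opening: 0.233
```

servo_tool:
  deltas:
    - [[0, -0.2, 0, 0], [0, -0.4, 0, 0], [0, -0.6, 0, 0], [0, -0.8, 0, 0], [0, -1, 0, 0]]

```text
time: 14.35
eef_pos: [0.4907, -0.1815, 0.2564]
tcp_rot: [0.186, 0.682, -0.186, 0.683]
contact_force: [0.2, -0.1, -0.1]
opening: 0.234
```

servo_tool:
  deltas:
    - [[0, -0.2, 0, 0], [0, -0.4, 0, 0], [0, -0.6, 0, 0], [0, -0.8, 0, 0], [0, -0.8, 0, 0]]

```text
time: 14.85
eef_pos: [0.4906, -0.2628, 0.256]
tcp_rot: [0.186, 0.682, -0.187, 0.682]
contact_force: [-0.2, 0.3, -0.0]
opening: 0.232
```

Run:
```python
from h import *
im=read_camera("top");o=cv2.resize(im[220:345,185:300],None,fx=4.8,fy=4.8,interpolation=cv2.INTER_CUBIC)
ax=np.array([.4912,.1200]);a=-.199;u=np.array([np.cos(a),np.sin(a)]);v=np.array([-u[1],u[0]])
pr=lambda X:tuple(((w2p("top",X)-[185,220])*4.8).astype(int))
for s in(-.018,.018):cv2.line(o,pr([*(ax-u*.04+v*s),.061]),pr([*(ax+u*.04+v*s),.061]),(255,255,0),1)
cv2.circle(o,pr([*(ax+u*.066),.062]),4,(255,0,0),1)
cv2.imwrite("pics/t5.png",o)
a0=cv2.imread("pics/top0.png");
for q in("jar","chip_tray","tweezers","panel_a"):print(q,[(np.round(d["at"],3),round(d["p"],2)) for d in recognise("top",q)])
```

```text
jar [(array([0.746, 0.004, 0.06 ]), 0.67)]
chip_tray [(array([0.483, 0.374, 0.002]), 0.97), (array([0.579, 0.102, 0.053]), 0.19)]
tweezers []
panel_a [(array([0.582, 0.102, 0.051]), 0.94), (array([ 0.589, -0.146,  0.056]), 0.88)]
```

View pics/t5.png

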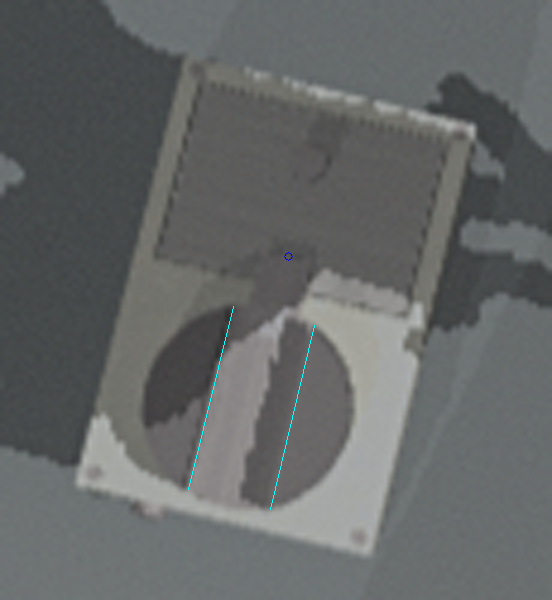

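The slot edge lies along the predicted locked line and the tongue is over the panel. The panels haven't moved, and the arm is clear at z 0.256.

```bash
python3 -c "
from plant import *
s=get_state();print(s['time'],s['contact_force'],s['dq'].round(3));print(sign_off())"
```

```text
15.1 [-0.28435462 -0.27836167  0.17585335] [ 0.003 -0.001  0.003 -0.002 -0.002 -0.001]
the job is handed in; nothing more can be done
None
```

I turned the open fastener on the left unit (y ≈ +0.12 m) clockwise to its stop and handed the job in at 15.1 s. I put the two slightly parted fingertips in its slot, centred on the axis, and turned them in place. Then I backed off, lifted out and moved the arm clear.

**Checks that agreed:**
- **Stop reached:** the wrist torque climbed from about 0.2 to 0.70 N m at the end of the turn.
- **Slot and tongue:** in the last top picture the slot's left edge lies on the predicted locked line. The tongue is over the panel.
- **Panels:** the network puts both within about 4 mm of its first readings, which is about its own accuracy. They look unmoved in the picture.
- **Robot:** nothing was touching the fingers at hand-in.

**Checks that failed or were incomplete:**
- **Tweezers:** the network did not find them in the last picture, probably because the arm was in the way. The arm never worked near them below z ≈ 0.23 m.
- **Jar and tray:** the network found both at the end, but I had taken no network reading of them at the start to compare with.
- **Slot's right edge:** it was in shadow, so I could not check it.
- **Right unit:** I did not check it separately at the end. It was still locked in the pictures taken during the turn, and the arm only passed well above it.
- **Finger lead:** the fingers led the cam by about 0.7 rad by the time the stop was firm. I had expected about 0.2 rad, so the total spin was larger than planned.

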